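# Open the bayonet-capped pressure vessel

## Task

Open the small steel pressure vessel whose cap has a straight grip bar: push the cap down against its spring until you feel its stop, turn it anticlockwise (seen from above) to the slots in the collar, and lift it out. Do not crush it down hard on the stop or wrench it against the catch or collar, and set the cap down gently, upright, inside the white dish without knocking over or shoving the other things on the bench.

Things in the scene. Friction and masses are not known exactly. Their poses are not given: they have to be found in the camera images.
- vessel: steel pot with a bayonet collar, 86 mm across, 119 mm high, fixed to the bench by a foot 116 mm across, 10 mm thick; origin at the centre of its underside, z up. At the start the cap's two lugs lie locked under the collar along the vessel's +x and -x axes, each between a wall and a catch tooth (about 4 degrees of play), and a spring inside holds them up against the collar
- mouth (a point): centre of the collar's round hole, at the collar's top, 119 mm above the bench; axes as the vessel's. Hole 51 mm across, collar 19 mm thick. Spring: 7 N, plus 0.3 N per mm pushed. The lugs clear the catch after 4 to 22 mm (differs, cannot be seen) and meet a hard stop 2.5 mm further, felt as a sharp rise: push by feel to 13 to 18 N, keep that on while turning. Above 40 N harms it
- slot (a point): middle of one of the collar's two slots (17 mm wide, running out from the hole, opposite each other), at the collar's top, 32 mm from the vessel's axis; they lie at 60 and 240 degrees anticlockwise from the vessel's x. Turned 54 to 63 degrees from the start, the pushed-in cap's lugs pass up through them; an end stop blocks the turn at about 63 degrees
- cap: loose steel cap, 280 to 420 g: a plug 48 mm across, 56 mm high, grip bar on top 44 mm long (along x), 14 mm wide (y), 32 mm high; two lugs, 10 mm wide and 5 mm thick, stick out 9 mm along +x and -x, tops 9 mm above the underside. Origin at the underside's centre, z up. At the start x is along the vessel's x, the underside 91 mm above the bench, sprung up against the collar
- cap_bar (a point): centre of the grip bar, 71.5 mm above the cap's underside; axes as the cap's
- dish: round white ceramic dish, 112 mm across at the rim, 14 mm high, floor 5 mm thick and about 92 mm across inside, fixed to the bench; origin at the centre of its underside
- bolted: another steel vessel, not to be opened: 96 mm across, lid held by six bolts, 116 mm high, fixed to the bench; origin at the centre of its underside
- amber1: amber bottle with a blue cap, 60 mm across, 125 mm high, loose; origin at the centre of its underside
- amber2: amber bottle with a blue cap, 60 mm across, 125 mm high, loose; origin at the centre of its underside
- jar: white plastic jar, 54 mm across, 75 mm high, loose; origin at the centre of its underside
- beaker: glass beaker, 66 mm across, 75 mm high, loose; origin at the centre of its underside
- gland: loose steel ring lying flat, 60 mm across, 14 mm high; origin at the centre of its underside
- spatula: steel spatula, 170 mm long, lying flat, loose; origin under its middle, long axis along its x
There are look-alikes about, which are no part of the job. What is shaped like the cap but purple is not meant.

How it is judged:
By the outcome, as a careful person would: the job done as asked, in the order asked, and still so for the second after the job is handed in, with the robot touching nothing.
It also fails if it takes over 64 s, if anything falls off the work surface, if the arm or the gripper's body presses on something with over 40 N, if the wrist force passes 120 N, or if a joint passes its speed limit or range.

## Robot

A 6-joint arm with a two-finger parallel gripper is mounted at the origin on the work surface. World frame = base frame: x ahead of the robot, y to its left, z up, the work surface at z = 0. Lengths are in mm, angles in rad, forces in N, time in s.
With the tool pointing down it reaches from about 350 to 850 mm from the base axis. Payload 8.1 kg.
Tool frame: the origin (TCP) lies at the very end of the fingers, on their centre line; the grasp point (between the pads) lies 19 mm behind it; z points along the fingers, y is the direction in which the jaws open and shut (so a half turn about z gives the same grasp; the last joint's range is limited). The gripper opens to 85 mm and grips with 20 to 120 N. Pads are 22 mm wide; open, the fingers measure 114 mm over their backs; the gripper's body (76 mm by 85 mm) begins 54 mm behind the grasp point. The pads swing forward as they close: fully open they stand 13 mm farther back than shut.
Start: joints at [-1.371, 0.13, 1.488, -0, 1.523, -0.085], TCP at [168.6, -575.829, 231.292] pointing down, gripper open.
Joint ranges: [-2.96, 2.96], [-0.89, 2.26], [0.02, 2.5], [-1.34, 4.48], [0, 2.73], [-2.66, 2.66]. Speed limits (rad/s): [2.39, 2.39, 2.79, 3.14, 3.14, 3.14].

## Interface

Orientations are given as a unit quaternion [w, x, y, z].
In Python, from workcell import observe, camera, calibration, finish_job gives the robot as it stands.
- The arm moves only by the tool jog_arm, never from a script. Its argument "rows" is a list of rows, each an object with "gripper": the gripper's target within -1 to 1 (fully open at 1, half-way at 0, shut at -1); "offset": the shift along the tool's x, y, z in m, a list of three; "spin": the turn about the tool's z in rad. A call has 1 to 20 rows; each row is the pose to reach, as a shift and turn from the pose commanded when the call began, along the tool's axes at that moment; what a row does not reach only later rows make up. A row lasts 1/12 s, in which the tool goes at most 41.7 mm and 7.16 degrees, less where a joint would pass 70% of its speed; a pose out of reach is approached as far as the arm can. A call with a gripper value outside its range is refused whole. The fingers move at their own pace and stop on an object; "squeeze" is the grip in N (left out, the last holds). Time passes only in rows, so rows that repeat a pose let the fingers close. It gives the time, the measured TCP pose, the force and the opening at its end, in the units of the state.
- observe(): the state, without advancing time (a new reading comes with each control period).
- camera(name): name is "side" or "top"; returns the picture (480x640x3 uint8, blue, green, red); there is no depth.
- calibration(name): a dict with "vfov" (degrees; the focal length in pixels is half the picture's height over the tangent of half this angle, whatever the lens; pixels are square), "cx", "cy" (the principal point, pixels), "origin" and "attitude" of the camera in the world. Camera axes: x right, y up, looking along -z (the intrinsics and any distortion apply to the point x, -y, -z); pixel columns grow to the right and rows downward; lengths in mm; the calibration is good to about 2 mm. A picture is of the moment at which its call begins. calibration takes no time and is no camera call.
- finish_job(): hands the job in, once; it reports no verdict.
The state is a dict: "clock": time; "joint_pos": joint angles; "joint_vel": joint speeds; "joint_torque": joint torques, N m; "tcp_pos": TCP position; "tool_rot": TCP orientation; "ft_force": force on the tool from outside, world axes, zero at the start; "wrist_torque": the same for the moment, N m; "width": finger opening in mm.
Only numpy, scipy, OpenCV 4.12 (cv2) and the standard library are available. Lean on these libraries where they do the work, as an engineer would, in place of code of your own. Each camera call takes 0.05 s, during which the arm holds its last target.

## Working session

There is one attempt and no reset: what is moved stays moved. The work goes in short steps, Python scripts to look and compute and a tool call to move; the robot and the scene stay as the last step left them, time stands still between calls to the robot, and variables do not carry over. Pictures are saved under pics/ and viewed, and the job is handed in when it is done.

Besides the shell and the picture viewer there is one more tool, called after "Call:" as a command line: name --argument value ..., lists and objects as JSON in quotes. jog_arm: Moves the arm, as the interface text tells. Its arguments: {"type":"object","properties":{"rows":{"type":"array"},"squeeze":{"type":"number"}},"required":["rows"]}

```bash
ls; mkdir -p pics; python3 - <<'E'
from workcell import observe,camera,calibration
import cv2
for n in("side","top"):
    cv2.imwrite(f"pics/{n}0.png",camera(n)); print(n,calibration(n))
print(observe())
E
```

```text
pics
side {'vfov': 46.49432127313535, 'cx': 332.32875993336967, 'cy': 245.00678796048237, 'origin': array([335.69021089, 753.52833349, 996.72241443]), 'attitude': array([-0.11517262, -0.04465339,  0.35695805,  0.925917  ])}
top {'vfov': 44.581231737382765, 'cx': 317.4065139133554, 'cy': 238.46859024010072, 'origin': array([ 377.77924331,   -6.86293258, 1384.72831929]), 'attitude': array([-0.69665017, -0.04232215,  0.04255016,  0.7148964 ])}
{'clock': 0.1, 'joint_pos': array([-1.37141175e+00,  1.31088158e-01,  1.48919838e+00, -8.43034138e-06,
        1.52302090e+00, -8.54017665e-02]), 'joint_vel': array([ 1.34415253e-03, -8.44463336e-04, -8.94893430e-04,  6.08532396e-05,
       -1.86030966e-03,  1.14539942e-04]), 'joint_torque': array([-1.08679656e-04, -5.70950246e+01, -5.01941657e+01, -2.50442617e-04,
        8.05872754e-03, -9.48555027e-06]), 'tcp_pos': array([ 168.48669984, -575.32209086,  230.33246476]), 'tool_rot': array([-8.55763097e-04,  9.89878817e-01,  1.41912620e-01, -5.30410466e-05]), 'ft_force': array([-0.0402363 , -0.32518881,  0.09083933]), 'wrist_torque': array([-0.00214301, -0.00473259, -0.02580655]), 'width': 85.33613652436468}
```

View pics/top0.png

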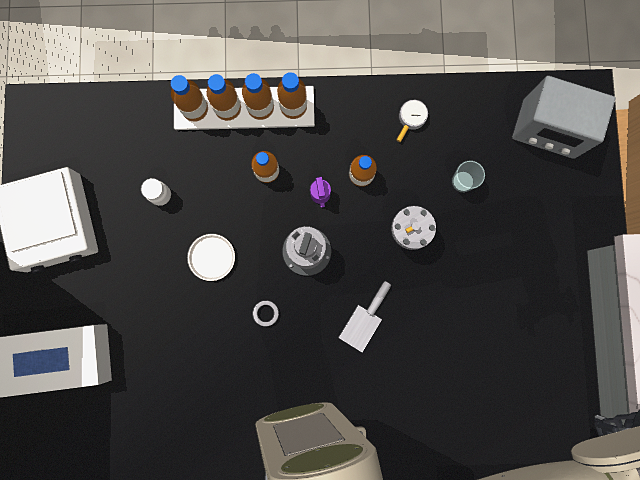

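View pics/side0.png

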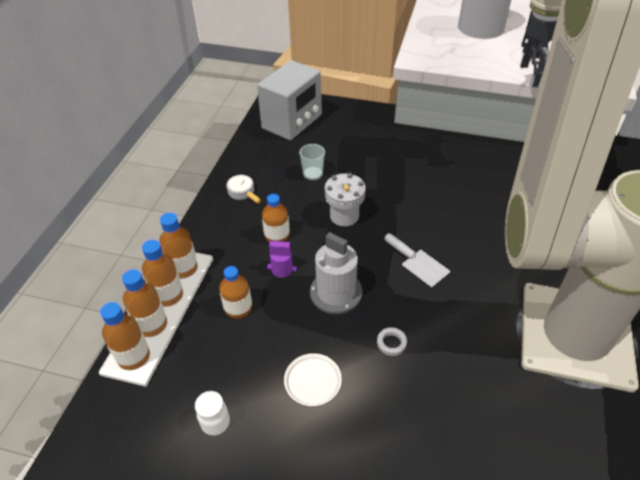

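The top view shows the vessel at about (306,250) with a dark grip bar, the dish at (211,257), the bolted vessel at (414,228) and the purple look-alike at (320,190). I'll zoom in on the vessel and the dish.

```bash
cat > h.py <<'E'
import numpy as np
from scipy.spatial.transform import Rotation as R
from workcell import calibration
C={n:calibration(n) for n in("side","top")}
def cam(n):
    c=C[n]; q=c['attitude']; return c, R.from_quat([q[1],q[2],q[3],q[0]]).as_matrix(), 240/np.tan(np.radians(c['vfov'])/2)
def ray(n,u,v):
    c,M,f=cam(n); d=M@np.array([(u-c['cx'])/f,-(v-c['cy'])/f,-1]); return np.array(c['origin']),d/np.linalg.norm(d)
def plane(n,u,v,z):
    o,d=ray(n,u,v); return o+d*(z-o[2])/d[2]
def proj(n,p):
    c,M,f=cam(n); x=M.T@(np.asarray(p,float)-c['origin']); return np.array([c['cx']+f*x[0]/-x[2], c['cy']-f*x[1]/-x[2]])
def tri(pt,ps):
    o1,d1=ray("top",*pt);o2,d2=ray("side",*ps)
    A=np.stack([d1,-d2],1);t=np.linalg.lstsq(A,o2-o1,rcond=None)[0]
    a,b=o1+t[0]*d1,o2+t[1]*d2; return (a+b)/2,np.linalg.norm(a-b)
E
python3 - <<'E'
import cv2
t=cv2.imread("pics/top0.png");s=cv2.imread("pics/side0.png")
a=cv2.resize(t[215:285,265:345],None,fx=8,fy=8,interpolation=cv2.INTER_CUBIC)
b=cv2.resize(s[225:315,290:380],None,fx=6,fy=6,interpolation=cv2.INTER_CUBIC)
cv2.imwrite("pics/ta.png",a);cv2.imwrite("pics/sa.png",b)
E
```

```text
(no output)
```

View pics/ta.png

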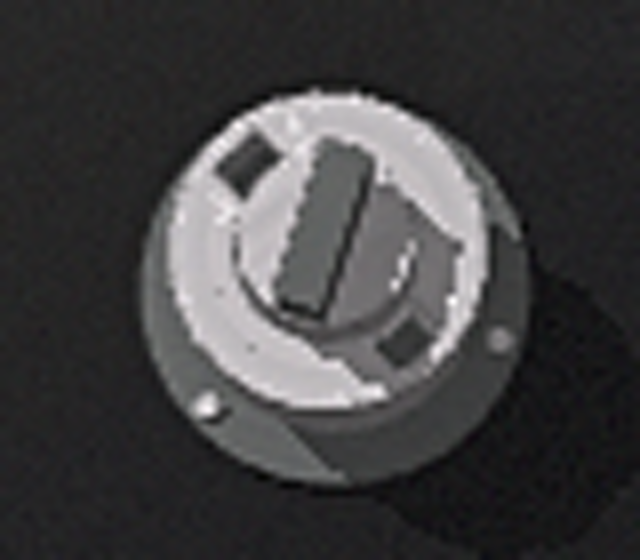

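View pics/sa.png

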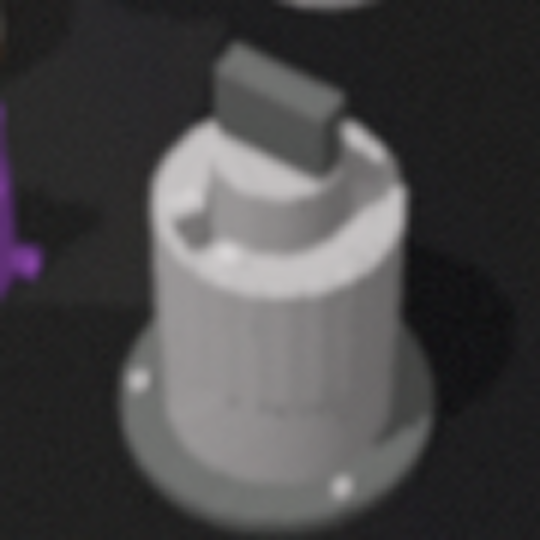

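```bash
python3 - <<'E'
from h import *
import cv2
T=lambda u,v:((u+.5)/8-.5+265,(v+.5)/8-.5+215)
S=lambda u,v:((u+.5)/6-.5+290,(v+.5)/6-.5+225)
P=[plane("top",*T(*q),178.5) for q in((320,139),(374,156),(327,315),(277,299))]
c=np.mean(P,0);print("bar top",c)
for i in range(4): print(P[i].round(1), np.linalg.norm(P[i]-P[(i+1)%4]).round(1))
m=(P[0]+P[1]-P[2]-P[3]);print("barang",np.degrees(np.arctan2(m[1],m[0])))
print("collar c",plane("top",*T(327,251),119))
a,b=[plane("top",*T(*q),119) for q in((248,163),(405,342))]
print(a,b,np.degrees(np.arctan2(*(a-b)[1::-1])))
Q=[plane("side",*S(*q),178.5) for q in((236,42),(345,92),(330,118),(216,66))]
print("side bar",np.mean(Q,0));
for i in range(4): print(Q[i].round(1), np.linalg.norm(Q[i]-Q[(i+1)%4]).round(1))
m=Q[1]-Q[0]+Q[2]-Q[3];print(np.degrees(np.arctan2(m[1],m[0])))
print("side foot/collar",plane("side",*S((152+408)/2,200),119))
# ellipses by masks: dish rim
for n,box in(("top",(180,225,245,290)),("side",(275,345,350,412))):
    im=cv2.imread(f"pics/{n}0.png");x0,y0,x1,y1=box
    g=im[y0:y1,x0:x1].min(2);cs,_=cv2.findContours((g>120).astype(np.uint8),0,1)
    k=max(cs,key=cv2.contourArea);e=cv2.fitEllipse(k);print(n,e);print("dish",plane(n,e[0][0]+x0,e[0][1]+y0,14))
E
```

```text
bar top [514.63792066  16.55138513 178.5       ]
[537.7  17.2 178.5] 14.7
[532.9   3.3 178.5] 43.2
[491.7  16.4 178.5] 13.6
[496.2  29.3 178.5] 43.2
barang -17.005360668894856
collar c [514.83211689  17.19020537 119.        ]
[539.49267885  38.1420904  119.        ] [489.47500713  -3.3744057  119.        ] 39.69391337223911
side bar [514.46563407  14.25114517 178.5       ]
[533.4   1.4 178.5] 42.9
[492.6  14.7 178.5] 12.7
[494.7  27.2 178.5] 44.5
[537.1  13.7 178.5] 12.9
162.1127698564742
side foot/collar [514.22758291  15.96650241 119.        ]
top ((30.851076126098633, 31.918760299682617), (46.062217712402344, 46.89827346801758), 55.82051467895508)
dish [506.01488834 241.98974874  14.        ]
side ((37.45555114746094, 34.54901885986328), (53.06373977661133, 57.79355239868164), 83.77919006347656)
dish [505.18646869 243.06203487  14.        ]
```

The cap axis is at about (514.6, 16.5), with the bar at about -18° and the slots at about 40°, consistent with the vessel x at -20°. The dish centre is at about (505.6, 242.5). Next I'll work out the move to hover.

```bash
cat >> h.py <<'E'
def state():
    from workcell import observe
    s=observe(); q=s['tool_rot']; M=R.from_quat([q[1],q[2],q[3],q[0]]).as_matrix()
    return s,M,np.degrees(np.arctan2(M[1,0],M[0,0]))
def go(xyz,ang=None):
    s,M,a=state(); print("tcp",s['tcp_pos'].round(1),"ang",a.round(2),"zaxis",M[:,2].round(4),"F",s['ft_force'].round(1),"w",round(s['width'],1),"t",s['clock'])
    print("offset m",(M.T@(np.array(xyz)-s['tcp_pos'])/1000).round(4), "spin",None if ang is None else np.radians(a-ang).round(4))
E
python3 -c "
from h import *
go([514.6,16.5,230],-18.5)"
```

```text
tcp [ 168.5 -575.3  230.3] ang 16.32 zaxis [-3.0e-04  1.7e-03 -1.0e+00] F [-0.  -0.3  0.1] w 85.3 t 0.1
offset m [ 0.4984 -0.4707  0.0012] spin 0.6077
```

Call:
jog_arm --rows '[{"gripper": 1, "offset": [0.03, -0.028, 0], "spin": 0.04}, {"gripper": 1, "offset": [0.06, -0.056, 0], "spin": 0.08}, {"gripper": 1, "offset": [0.09, -0.085, 0], "spin": 0.12}, {"gripper": 1, "offset": [0.12, -0.113, 0], "spin": 0.16}, {"gripper": 1, "offset": [0.15, -0.142, 0], "spin": 0.2}, {"gripper": 1, "offset": [0.18, -0.17, 0], "spin": 0.24}, {"gripper": 1, "offset": [0.21, -0.198, 0], "spin": 0.28}, {"gripper": 1, "offset": [0.24, -0.227, 0], "spin": 0.32}, {"gripper": 1, "offset": [0.27, -0.255, 0], "spin": 0.36}, {"gripper": 1, "offset": [0.3, -0.283, 0], "spin": 0.4}, {"gripper": 1, "offset": [0.33, -0.312, 0], "spin": 0.44}, {"gripper": 1, "offset": [0.36, -0.34, 0], "spin": 0.48}, {"gripper": 1, "offset": [0.39, -0.368, 0], "spin": 0.52}, {"gripper": 1, "offset": [0.42, -0.397, 0], "spin": 0.56}, {"gripper": 1, "offset": [0.45, -0.425, 0], "spin": 0.6}, {"gripper": 1, "offset": [0.48, -0.453, 0], "spin": 0.608}, {"gripper": 1, "offset": [0.498, -0.471, 0], "spin": 0.608}, {"gripper": 1, "offset": [0.498, -0.471, 0], "spin": 0.608}, {"gripper": 1, "offset": [0.498, -0.471, 0], "spin": 0.608}]'

```text
clock: 1.68
tcp_pos: [514.1, 17.5, 230.5]
tool_rot: [0.0, 0.987, -0.159, -0.001]
ft_force: [0.0, -0.3, 0.2]
width: 85.8
```

```bash
python3 - <<'E'
from h import *
from workcell import camera
import cv2
go([514.6,16.5,195],-18.5)
cv2.imwrite("pics/side1.png",camera("side")); 
E
```

```text
tcp [514.1  17.5 230.5] ang -18.34 zaxis [-0.0016 -0.     -1.    ] F [ 0.  -0.3  0.2] w 85.8 t 1.6833
offset m [0.0008 0.0008 0.0355] spin 0.0028
```

View pics/side1.png

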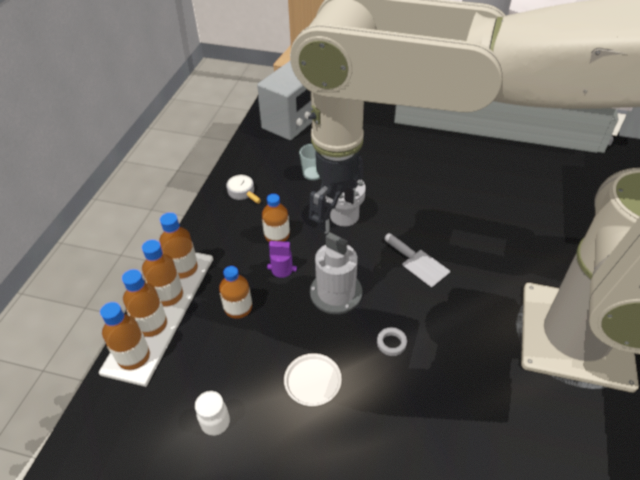

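The side view shows the gripper hovering over the bar with its jaws across it. I'll descend to about TCP z=152.

Call:
jog_arm --rows '[{"gripper": 1, "offset": [0.0004, 0.0006, 0.02], "spin": 0.003}, {"gripper": 1, "offset": [0.0008, 0.0008, 0.04], "spin": 0.003}, {"gripper": 1, "offset": [0.0008, 0.0008, 0.055], "spin": 0.003}, {"gripper": 1, "offset": [0.0008, 0.0008, 0.067], "spin": 0.003}, {"gripper": 1, "offset": [0.0008, 0.0008, 0.075], "spin": 0.003}, {"gripper": 1, "offset": [0.0008, 0.0008, 0.0785], "spin": 0.003}, {"gripper": 1, "offset": [0.0008, 0.0008, 0.0785], "spin": 0.003}, {"gripper": 1, "offset": [0.0008, 0.0008, 0.0785], "spin": 0.003}]'

```text
clock: 2.4
tcp_pos: [515.1, 14.8, 153.5]
tool_rot: [-0.0, 0.987, -0.163, 0.0]
ft_force: [0.8, -0.6, 0.5]
width: 85.2
```

```bash
python3 - <<'E'
from h import *
from workcell import camera
import cv2
go([514.6,16.5,152],-18.5)
im=camera("side")
cv2.imwrite("pics/side2.png",cv2.resize(im[180:330,270:410],None,fx=4,fy=4,interpolation=cv2.INTER_CUBIC)); 
E
```

```text
tcp [515.1  14.8 153.5] ang -18.71 zaxis [ 9.e-04 -1.e-04 -1.e+00] F [ 0.8 -0.6  0.5] w 85.2 t 2.4
offset m [-0.001  -0.0014  0.0015] spin -0.0037
```

View pics/side2.png

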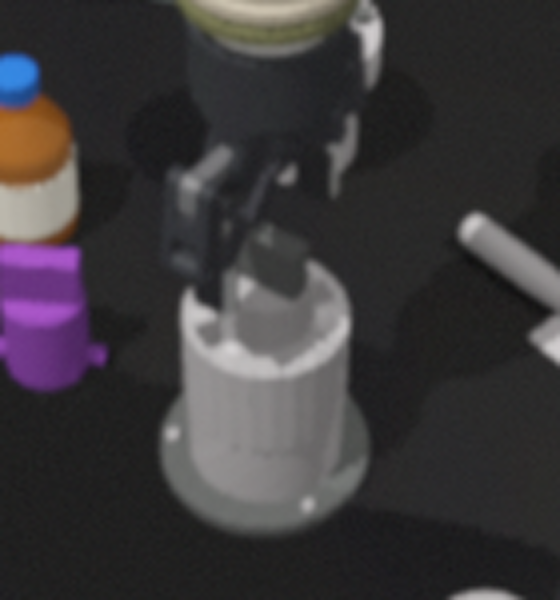

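The jaws straddle the bar with nothing else nearby. I'll correct the position slightly and close.

Call:
jog_arm --rows '[{"gripper": 0.5, "offset": [-0.001, -0.0014, 0.001], "spin": -0.003}, {"gripper": 0, "offset": [-0.001, -0.0014, 0.001], "spin": -0.003}, {"gripper": -0.3, "offset": [-0.001, -0.0014, 0.001], "spin": -0.003}, {"gripper": -0.5, "offset": [-0.001, -0.0014, 0.001], "spin": -0.003}, {"gripper": -0.6, "offset": [-0.001, -0.0014, 0.001], "spin": -0.003}, {"gripper": -0.8, "offset": [-0.001, -0.0014, 0.001], "spin": -0.003}, {"gripper": -1, "offset": [-0.001, -0.0014, 0.001], "spin": -0.003}, {"gripper": -1, "offset": [-0.001, -0.0014, 0.001], "spin": -0.003}, {"gripper": -1, "offset": [-0.001, -0.0014, 0.001], "spin": -0.003}, {"gripper": -1, "offset": [-0.001, -0.0014, 0.001], "spin": -0.003}]' --squeeze 50

```text
clock: 3.28
tcp_pos: [514.3, 16.7, 152.0]
tool_rot: [0.0, 0.987, -0.161, 0.0]
ft_force: [-1.8, -0.3, 3.1]
width: 13.0
```

```bash
python3 - <<'E'
from h import *
s,M,a=state();print(s['tcp_pos'],a,s['ft_force'],s['wrist_torque'],s['width'],s['clock'])
E
```

```text
[514.33249752  16.67361423 152.0293112 ] -18.5190598223832 [-1.84700303 -0.32630281  3.06652522] [-0.19502399  0.16436424  0.04047514] 12.995961668373509 3.2833
```

Call:
jog_arm --rows '[{"gripper": -1, "offset": [0, 0, 0.0], "spin": 0}, {"gripper": -1, "offset": [0, 0, 0.001], "spin": 0}, {"gripper": -1, "offset": [0, 0, 0.002], "spin": 0}, {"gripper": -1, "offset": [0, 0, 0.003], "spin": 0}, {"gripper": -1, "offset": [0, 0, 0.003], "spin": 0}, {"gripper": -1, "offset": [0, 0, 0.003], "spin": 0}]' --squeeze 90

```text
clock: 3.78
tcp_pos: [514.3, 16.7, 148.8]
tool_rot: [0.0, 0.987, -0.161, 0.0]
ft_force: [-1.2, -1.4, 4.9]
width: 12.4
```

Call:
jog_arm --rows '[{"gripper": -1, "offset": [0, 0, 0.001], "spin": 0}, {"gripper": -1, "offset": [0, 0, 0.002], "spin": 0}, {"gripper": -1, "offset": [0, 0, 0.002], "spin": 0}, {"gripper": -1, "offset": [0, 0, 0.002], "spin": 0}]'

```text
clock: 4.12
tcp_pos: [514.3, 16.7, 146.9]
tool_rot: [0.0, 0.987, -0.161, 0.0]
ft_force: [-0.9, -1.8, 4.2]
width: 12.8
```

Call:
jog_arm --rows '[{"gripper": -1, "offset": [0, 0, 0.001], "spin": 0}, {"gripper": -1, "offset": [0, 0, 0.002], "spin": 0}, {"gripper": -1, "offset": [0, 0, 0.002], "spin": 0}, {"gripper": -1, "offset": [0, 0, 0.002], "spin": 0}]'

```text
clock: 4.45
tcp_pos: [514.3, 16.7, 144.9]
tool_rot: [0.0, 0.987, -0.161, 0.0]
ft_force: [-0.6, -1.8, 5.1]
width: 12.9
```

```bash
python3 - <<'E'
from h import *
from workcell import camera
import cv2
im=camera("side")
cv2.imwrite("pics/side3.png",cv2.resize(im[200:310,290:390],None,fx=6,fy=5.4,interpolation=cv2.INTER_CUBIC)); 
E
```

```text
(no output)
```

View pics/side3.png

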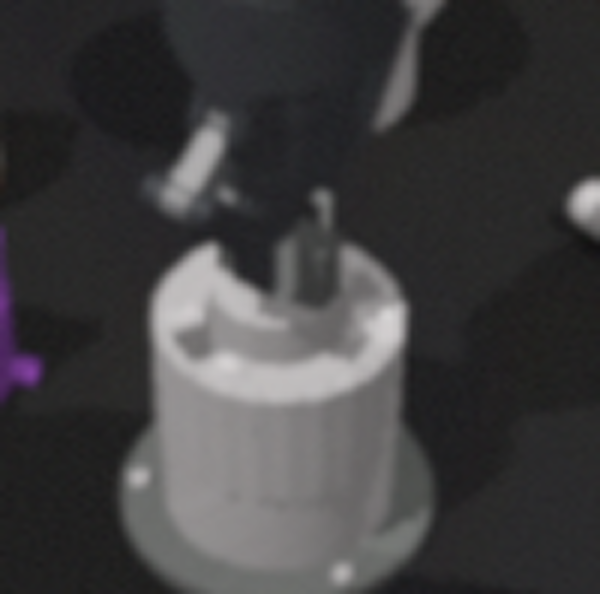

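The cap is going down with the fingers: less of the plug shows above the collar. I'll keep pushing.

Call:
jog_arm --rows '[{"gripper": -1, "offset": [0, 0, 0.001], "spin": 0}, {"gripper": -1, "offset": [0, 0, 0.002], "spin": 0}, {"gripper": -1, "offset": [0, 0, 0.002], "spin": 0}]'

```text
clock: 4.75
tcp_pos: [514.3, 16.7, 142.9]
tool_rot: [0.0, 0.987, -0.161, 0.0]
ft_force: [-2.0, -2.7, 5.6]
width: 12.5
```

Call:
jog_arm --rows '[{"gripper": -1, "offset": [0, 0, 0.001], "spin": 0}, {"gripper": -1, "offset": [0, 0, 0.002], "spin": 0}, {"gripper": -1, "offset": [0, 0, 0.002], "spin": 0}]'

```text
clock: 5.0
tcp_pos: [514.3, 16.7, 141.0]
tool_rot: [0.0, 0.987, -0.161, 0.0]
ft_force: [-2.0, -1.7, 8.0]
width: 12.3
```

Call:
jog_arm --rows '[{"gripper": -1, "offset": [0, 0, 0.0005], "spin": 0}, {"gripper": -1, "offset": [0, 0, 0.001], "spin": 0}, {"gripper": -1, "offset": [0, 0, 0.001], "spin": 0}]'

```text
clock: 5.25
tcp_pos: [514.4, 16.7, 140.1]
tool_rot: [0.0, 0.987, -0.161, 0.0]
ft_force: [-1.3, -2.1, 7.3]
width: 12.5
```

Call:
jog_arm --rows '[{"gripper": -1, "offset": [0, 0, 0.0005], "spin": 0}, {"gripper": -1, "offset": [0, 0, 0.001], "spin": 0}, {"gripper": -1, "offset": [0, 0, 0.001], "spin": 0}]'

```text
clock: 5.5
tcp_pos: [514.4, 16.7, 139.1]
tool_rot: [0.0, 0.987, -0.161, 0.0]
ft_force: [-2.3, -2.1, 6.2]
width: 12.2
```

Call:
jog_arm --rows '[{"gripper": -1, "offset": [0, 0, 0.0005], "spin": 0}, {"gripper": -1, "offset": [0, 0, 0.001], "spin": 0}, {"gripper": -1, "offset": [0, 0, 0.001], "spin": 0}]'

```text
clock: 5.75
tcp_pos: [514.4, 16.7, 138.2]
tool_rot: [0.0, 0.987, -0.161, 0.0]
ft_force: [-2.4, -1.1, 7.1]
width: 12.6
```

Call:
jog_arm --rows '[{"gripper": -1, "offset": [0, 0, 0.0005], "spin": 0}, {"gripper": -1, "offset": [0, 0, 0.001], "spin": 0}, {"gripper": -1, "offset": [0, 0, 0.001], "spin": 0}]'

```text
clock: 6.0
tcp_pos: [514.4, 16.7, 137.2]
tool_rot: [0.0, 0.987, -0.161, 0.0]
ft_force: [-1.9, -1.2, 6.6]
width: 12.2
```

Call:
jog_arm --rows '[{"gripper": -1, "offset": [0, 0, 0.0005], "spin": 0}, {"gripper": -1, "offset": [0, 0, 0.001], "spin": 0}, {"gripper": -1, "offset": [0, 0, 0.001], "spin": 0}]'

```text
clock: 6.25
tcp_pos: [514.4, 16.7, 136.2]
tool_rot: [0.0, 0.987, -0.161, 0.0]
ft_force: [-2.1, -0.8, 8.1]
width: 12.6
```

Call:
jog_arm --rows '[{"gripper": -1, "offset": [0, 0, 0.0005], "spin": 0}, {"gripper": -1, "offset": [0, 0, 0.001], "spin": 0}, {"gripper": -1, "offset": [0, 0, 0.001], "spin": 0}]'

```text
clock: 6.5
tcp_pos: [514.4, 16.7, 135.3]
tool_rot: [0.0, 0.987, -0.161, 0.0]
ft_force: [-2.4, -1.4, 7.8]
width: 12.2
```

Call:
jog_arm --rows '[{"gripper": -1, "offset": [0, 0, 0.0005], "spin": 0}, {"gripper": -1, "offset": [0, 0, 0.001], "spin": 0}, {"gripper": -1, "offset": [0, 0, 0.001], "spin": 0}]'

```text
clock: 6.75
tcp_pos: [514.5, 16.7, 134.9]
tool_rot: [-0.0, 0.987, -0.161, 0.0]
ft_force: [-4.9, -1.2, 11.1]
width: 12.5
```

Call:
jog_arm --rows '[{"gripper": -1, "offset": [0, 0, 0.0005], "spin": 0}, {"gripper": -1, "offset": [0, 0, 0.001], "spin": 0}, {"gripper": -1, "offset": [0, 0, 0.001], "spin": 0}]'

```text
clock: 7.0
tcp_pos: [514.6, 16.7, 134.8]
tool_rot: [-0.0, 0.987, -0.161, 0.001]
ft_force: [-7.7, -1.1, 19.4]
width: 12.7
```

A sharp rise marks the stop at z≈134.9. I'll ease back a little into the 13–18 N band and relieve the lateral force.

Call:
jog_arm --rows '[{"gripper": -1, "offset": [-0.0005, 0.0002, -0.0004], "spin": 0}, {"gripper": -1, "offset": [-0.0005, 0.0002, -0.0004], "spin": 0}, {"gripper": -1, "offset": [-0.0005, 0.0002, -0.0004], "spin": 0}]'

```text
clock: 7.25
tcp_pos: [514.4, 16.7, 134.8]
tool_rot: [-0.0, 0.987, -0.161, 0.001]
ft_force: [-3.6, -0.6, 13.8]
width: 12.4
```

```bash
cat > st.py <<'E'
from h import *
s,M,a=state();print(s['tcp_pos'].round(2),a.round(2),s['ft_force'].round(1),s['wrist_torque'].round(2),round(s['width'],1),s['clock'])
E
python3 st.py
```

```text
[514.38  16.71 134.75] -18.51 [-3.6 -0.6 13.8] [-0.26  0.83  0.04] 12.4 7.25
```

Call:
jog_arm --rows '[{"gripper": -1, "offset": [0, 0, 0.0002], "spin": -0.02}, {"gripper": -1, "offset": [0, 0, 0.0002], "spin": -0.05}, {"gripper": -1, "offset": [0, 0, 0.0002], "spin": -0.08}, {"gripper": -1, "offset": [0, 0, 0.0002], "spin": -0.11}, {"gripper": -1, "offset": [0, 0, 0.0002], "spin": -0.14}]'

```text
clock: 7.67
tcp_pos: [514.9, 16.7, 134.8]
tool_rot: [-0.0, 0.996, -0.091, 0.001]
ft_force: [-1.8, -1.1, 13.7]
width: 12.7
```

```bash
python3 st.py
```

```text
[514.85  16.75 134.76] -10.42 [-1.8 -1.1 13.7] [-0.18  0.48 -0.15] 12.7 7.6667
```

We're past the catch: turned 8° with little torque. I'll continue turning.

Call:
jog_arm --rows '[{"gripper": -1, "offset": [0, 0, 0.0002], "spin": -0.03}, {"gripper": -1, "offset": [0, 0, 0.0002], "spin": -0.07}, {"gripper": -1, "offset": [0, 0, 0.0002], "spin": -0.11}, {"gripper": -1, "offset": [0, 0, 0.0002], "spin": -0.15}, {"gripper": -1, "offset": [0, 0, 0.0002], "spin": -0.19}, {"gripper": -1, "offset": [0, 0, 0.0002], "spin": -0.23}, {"gripper": -1, "offset": [0, 0, 0.0002], "spin": -0.27}, {"gripper": -1, "offset": [0, 0, 0.0002], "spin": -0.3}]'

```text
clock: 8.33
tcp_pos: [515.2, 16.8, 134.8]
tool_rot: [0.0, 0.998, 0.059, 0.002]
ft_force: [-0.9, -0.6, 12.7]
width: 12.6
```

```bash
python3 st.py
```

```text
[515.21  16.84 134.76] 6.81 [-0.9 -0.6 12.7] [-0.01  0.34 -0.13] 12.6 8.3333
```

Call:
jog_arm --rows '[{"gripper": -1, "offset": [0, 0, 0.0004], "spin": -0.03}, {"gripper": -1, "offset": [0, 0, 0.0004], "spin": -0.07}, {"gripper": -1, "offset": [0, 0, 0.0004], "spin": -0.11}, {"gripper": -1, "offset": [0, 0, 0.0004], "spin": -0.15}, {"gripper": -1, "offset": [0, 0, 0.0004], "spin": -0.19}, {"gripper": -1, "offset": [0, 0, 0.0004], "spin": -0.23}, {"gripper": -1, "offset": [0, 0, 0.0004], "spin": -0.27}, {"gripper": -1, "offset": [0, 0, 0.0004], "spin": -0.3}]'

```text
clock: 9.0
tcp_pos: [515.4, 16.5, 134.8]
tool_rot: [0.001, 0.978, 0.208, 0.002]
ft_force: [-1.0, -1.9, 15.1]
width: 12.8
```

```bash
python3 st.py
```

```text
[515.43  16.53 134.76] 23.98 [-1.  -1.9 15.1] [-0.37  0.4  -0.16] 12.8 9.0
```

Call:
jog_arm --rows '[{"gripper": -1, "offset": [0, 0, 0.0001], "spin": -0.04}, {"gripper": -1, "offset": [0, 0, 0.0001], "spin": -0.08}, {"gripper": -1, "offset": [0, 0, 0.0001], "spin": -0.12}, {"gripper": -1, "offset": [0, 0, 0.0001], "spin": -0.16}, {"gripper": -1, "offset": [0, 0, 0.0001], "spin": -0.2}, {"gripper": -1, "offset": [0, 0, 0.0001], "spin": -0.23}, {"gripper": -1, "offset": [0, 0, 0.0001], "spin": -0.255}, {"gripper": -1, "offset": [0, 0, 0.0001], "spin": -0.27}, {"gripper": -1, "offset": [0, 0, 0.0001], "spin": -0.27}]'

```text
clock: 9.75
tcp_pos: [515.5, 16.3, 134.8]
tool_rot: [0.001, 0.941, 0.337, 0.002]
ft_force: [-1.7, -2.7, 15.6]
width: 12.5
```

```bash
python3 st.py
```

```text
[515.52  16.3  134.77] 39.39 [-1.7 -2.7 15.6] [-0.55  0.45 -0.05] 12.5 9.75
```

Turned 58° at 15.6 N. Now I'll lift, checking the force around the collar height.

Call:
jog_arm --rows '[{"gripper": -1, "offset": [0, 0, -0.001], "spin": 0}, {"gripper": -1, "offset": [0, 0, -0.003], "spin": 0}, {"gripper": -1, "offset": [0, 0, -0.005], "spin": 0}, {"gripper": -1, "offset": [0, 0, -0.008], "spin": 0}, {"gripper": -1, "offset": [0, 0, -0.011], "spin": 0}, {"gripper": -1, "offset": [0, 0, -0.014], "spin": 0}, {"gripper": -1, "offset": [0, 0, -0.016], "spin": 0}, {"gripper": -1, "offset": [0, 0, -0.016], "spin": 0}]'

```text
clock: 10.42
tcp_pos: [515.0, 16.5, 149.4]
tool_rot: [0.001, 0.942, 0.337, 0.001]
ft_force: [4.1, -2.3, 4.7]
width: 12.7
```

```bash
python3 st.py
```

```text
[514.96  16.5  149.42] 39.34 [ 4.1 -2.3  4.7] [-0.53 -0.91  0.09] 12.7 10.4167
```

Call:
jog_arm --rows '[{"gripper": -1, "offset": [0, 0, -0.001], "spin": 0}, {"gripper": -1, "offset": [0, 0, -0.002], "spin": 0}, {"gripper": -1, "offset": [0, 0, -0.003], "spin": 0}, {"gripper": -1, "offset": [0, 0, -0.004], "spin": 0}, {"gripper": -1, "offset": [0, 0, -0.004], "spin": 0}]'

```text
clock: 10.83
tcp_pos: [513.6, 16.8, 152.2]
tool_rot: [-0.0, 0.942, 0.337, -0.0]
ft_force: [4.2, -1.0, 4.0]
width: 12.5
```

```bash
python3 st.py
```

```text
[513.62  16.85 152.25] 39.35 [ 4.2 -1.   4. ] [-0.34 -0.88  0.04] 12.5 10.8333
```

Call:
jog_arm --rows '[{"gripper": -1, "offset": [0.0005, 0.0004, 0], "spin": 0}, {"gripper": -1, "offset": [0.0005, 0.0004, -0.001], "spin": 0}, {"gripper": -1, "offset": [0.0005, 0.0004, -0.002], "spin": 0}, {"gripper": -1, "offset": [0.0005, 0.0004, -0.003], "spin": 0}, {"gripper": -1, "offset": [0.0005, 0.0004, -0.004], "spin": 0}, {"gripper": -1, "offset": [0.0005, 0.0004, -0.004], "spin": 0}]'

```text
clock: 11.33
tcp_pos: [513.9, 16.8, 156.2]
tool_rot: [-0.0, 0.942, 0.337, -0.0]
ft_force: [1.4, -0.1, 2.6]
width: 12.6
```

```bash
python3 st.py
```

```text
[513.94  16.83 156.21] 39.35 [ 1.4 -0.1  2.6] [-0.13 -0.21 -0.05] 12.6 11.3333
```

The lugs are in the slots and the force is low. I'll lift on.

Call:
jog_arm --rows '[{"gripper": -1, "offset": [0.0002, 0.0002, -0.002], "spin": 0}, {"gripper": -1, "offset": [0.0002, 0.0002, -0.004], "spin": 0}, {"gripper": -1, "offset": [0.0002, 0.0002, -0.006], "spin": 0}, {"gripper": -1, "offset": [0.0002, 0.0002, -0.009], "spin": 0}, {"gripper": -1, "offset": [0.0002, 0.0002, -0.012], "spin": 0}, {"gripper": -1, "offset": [0.0002, 0.0002, -0.012], "spin": 0}]'

```text
clock: 11.83
tcp_pos: [514.7, 16.8, 168.9]
tool_rot: [-0.0, 0.942, 0.337, 0.0]
ft_force: [-0.4, 0.6, -3.7]
width: 12.6
```

Call:
jog_arm --rows '[{"gripper": -1, "offset": [0, 0, -0.003], "spin": 0}, {"gripper": -1, "offset": [0, 0, -0.006], "spin": 0}, {"gripper": -1, "offset": [0, 0, -0.01], "spin": 0}, {"gripper": -1, "offset": [0, 0, -0.015], "spin": 0}, {"gripper": -1, "offset": [0, 0, -0.02], "spin": 0}, {"gripper": -1, "offset": [0, 0, -0.025], "spin": 0}, {"gripper": -1, "offset": [0, 0, -0.03], "spin": 0}, {"gripper": -1, "offset": [0, 0, -0.035], "spin": 0}, {"gripper": -1, "offset": [0, 0, -0.035], "spin": 0}]'

```text
clock: 12.58
tcp_pos: [515.3, 16.6, 204.9]
tool_rot: [0.0, 0.942, 0.337, 0.001]
ft_force: [0.7, -0.3, -3.2]
width: 12.3
```

```bash
python3 st.py;  python3 - <<'E'
from h import *
from workcell import camera
import cv2
cv2.imwrite("pics/side4.png",camera("side"))
E
```

```text
[515.32  16.64 204.88] 39.35 [ 0.7 -0.3 -3.2] [ 0.05 -0.    0.02] 12.3 12.5833
```

View pics/side4.png

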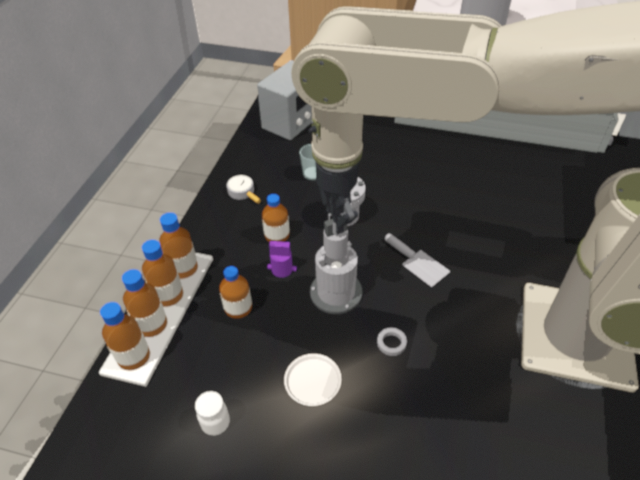

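The cap is out and held, weighing about 3.2 N. I'll carry it to above the dish.

```bash
python3 -c "
from h import *
go([505.6,242.5,205])"
```

```text
tcp [515.1  16.7 204.2] ang 39.35 zaxis [ 1.5e-03 -1.0e-04 -1.0e+00] F [-0.5 -0.5 -2.9] w 12.5 t 12.6333
offset m [ 0.1358 -0.1806 -0.0008] spin None
```

Call:
jog_arm --rows '[{"gripper": -1, "offset": [0.003, -0.004, -0.003], "spin": 0}, {"gripper": -1, "offset": [0.009, -0.012, -0.005], "spin": 0}, {"gripper": -1, "offset": [0.018, -0.024, -0.005], "spin": 0}, {"gripper": -1, "offset": [0.03, -0.04, -0.005], "spin": 0}, {"gripper": -1, "offset": [0.042, -0.056, -0.005], "spin": 0}, {"gripper": -1, "offset": [0.054, -0.072, -0.005], "spin": 0}, {"gripper": -1, "offset": [0.066, -0.088, -0.005], "spin": 0}, {"gripper": -1, "offset": [0.078, -0.104, -0.005], "spin": 0}, {"gripper": -1, "offset": [0.09, -0.12, -0.005], "spin": 0}, {"gripper": -1, "offset": [0.102, -0.136, -0.005], "spin": 0}, {"gripper": -1, "offset": [0.114, -0.152, -0.005], "spin": 0}, {"gripper": -1, "offset": [0.124, -0.165, -0.005], "spin": 0}, {"gripper": -1, "offset": [0.131, -0.174, -0.005], "spin": 0}, {"gripper": -1, "offset": [0.1345, -0.179, -0.005], "spin": 0}, {"gripper": -1, "offset": [0.1358, -0.1806, -0.005], "spin": 0}, {"gripper": -1, "offset": [0.1358, -0.1806, -0.005], "spin": 0}, {"gripper": -1, "offset": [0.1358, -0.1806, -0.005], "spin": 0}]'

```text
clock: 14.05
tcp_pos: [505.1, 241.9, 208.2]
tool_rot: [0.0, 0.942, 0.337, -0.0]
ft_force: [-0.4, 0.2, -2.6]
width: 12.6
```

```bash
python3 - <<'E'
from h import *
from workcell import camera
import cv2
go([505.6,242.5,85])
im=camera("side")
cv2.imwrite("pics/side5.png",im)
cv2.imwrite("pics/side5z.png",cv2.resize(im[240:420,250:400],None,fx=4,fy=3.3))
E
```

```text
tcp [505.1 241.9 208.2] ang 39.33 zaxis [-2.e-04 -5.e-04 -1.e+00] F [-0.4  0.2 -2.6] w 12.6 t 14.05
offset m [ 0.0008 -0.0002  0.1232] spin None
```

View pics/side5z.png

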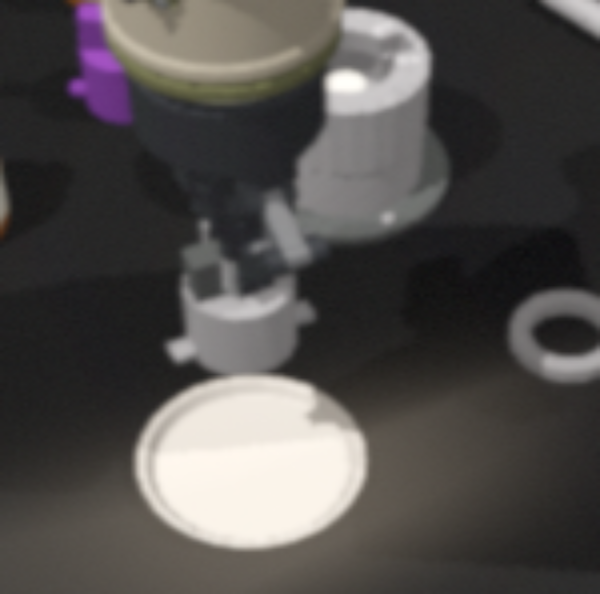

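The cap hangs upright over the dish. I'll lower it to about 10 mm above the floor, then go by feel.

Call:
jog_arm --rows '[{"gripper": -1, "offset": [0.0004, 0, 0.004], "spin": 0}, {"gripper": -1, "offset": [0.0008, 0, 0.012], "spin": 0}, {"gripper": -1, "offset": [0.0008, 0, 0.022], "spin": 0}, {"gripper": -1, "offset": [0.0008, 0, 0.034], "spin": 0}, {"gripper": -1, "offset": [0.0008, 0, 0.046], "spin": 0}, {"gripper": -1, "offset": [0.0008, 0, 0.058], "spin": 0}, {"gripper": -1, "offset": [0.0008, 0, 0.07], "spin": 0}, {"gripper": -1, "offset": [0.0008, 0, 0.082], "spin": 0}, {"gripper": -1, "offset": [0.0008, 0, 0.094], "spin": 0}, {"gripper": -1, "offset": [0.0008, 0, 0.104], "spin": 0}, {"gripper": -1, "offset": [0.0008, 0, 0.112], "spin": 0}, {"gripper": -1, "offset": [0.0008, 0, 0.118], "spin": 0}, {"gripper": -1, "offset": [0.0008, 0, 0.123], "spin": 0}, {"gripper": -1, "offset": [0.0008, 0, 0.127], "spin": 0}, {"gripper": -1, "offset": [0.0008, 0, 0.13], "spin": 0}, {"gripper": -1, "offset": [0.0008, 0, 0.131], "spin": 0}, {"gripper": -1, "offset": [0.0008, 0, 0.131], "spin": 0}]'

```text
clock: 15.52
tcp_pos: [505.8, 243.0, 77.3]
tool_rot: [0.0, 0.942, 0.337, 0.0]
ft_force: [0.1, -0.0, -3.8]
width: 12.5
```

```bash
python3 - <<'E'
from h import *
from workcell import camera
import cv2
go([505.6,242.5,66])
im=camera("side")
cv2.imwrite("pics/side6z.png",cv2.resize(im[300:420,250:380],None,fx=5,fy=4.5))
E
```

```text
tcp [505.8 243.   77.3] ang 39.35 zaxis [ 1.e-04  0.e+00 -1.e+00] F [ 0.1 -0.  -3.8] w 12.5 t 15.5167
offset m [-0.0005  0.0003  0.0113] spin None
```

View pics/side6z.png

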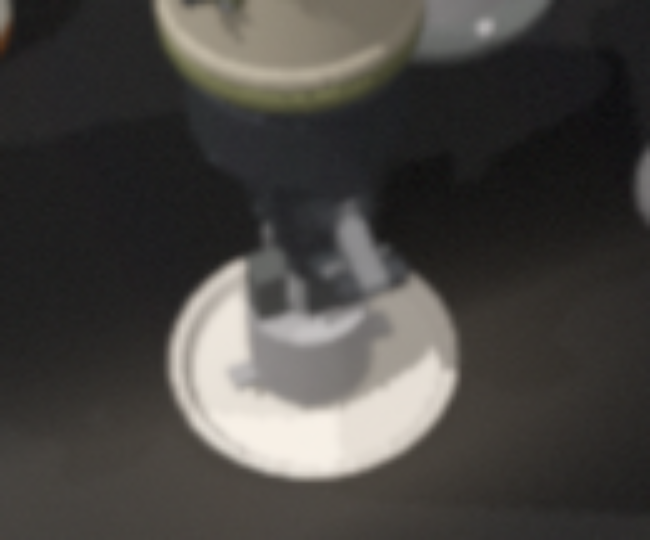

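The cap is centred over the dish. I'll lower it slowly until it touches.

Call:
jog_arm --rows '[{"gripper": -1, "offset": [-0.0003, 0.0002, 0.002], "spin": 0}, {"gripper": -1, "offset": [-0.0003, 0.0002, 0.004], "spin": 0}, {"gripper": -1, "offset": [-0.0003, 0.0002, 0.006], "spin": 0}, {"gripper": -1, "offset": [-0.0003, 0.0002, 0.0075], "spin": 0}, {"gripper": -1, "offset": [-0.0003, 0.0002, 0.0085], "spin": 0}, {"gripper": -1, "offset": [-0.0003, 0.0002, 0.0085], "spin": 0}]'

```text
clock: 16.07
tcp_pos: [505.4, 242.5, 68.4]
tool_rot: [-0.0, 0.942, 0.337, -0.0]
ft_force: [0.4, 0.2, -3.3]
width: 12.6
```

Call:
jog_arm --rows '[{"gripper": -1, "offset": [0, 0, 0.0004], "spin": 0}, {"gripper": -1, "offset": [0, 0, 0.0008], "spin": 0}, {"gripper": -1, "offset": [0, 0, 0.001], "spin": 0}]'

```text
clock: 16.32
tcp_pos: [505.7, 242.6, 67.8]
tool_rot: [0.0, 0.942, 0.337, 0.0]
ft_force: [0.1, -0.4, -3.1]
width: 12.3
```

Call:
jog_arm --rows '[{"gripper": -1, "offset": [0, 0, 0.0004], "spin": 0}, {"gripper": -1, "offset": [0, 0, 0.0008], "spin": 0}, {"gripper": -1, "offset": [0, 0, 0.001], "spin": 0}]'

```text
clock: 16.57
tcp_pos: [505.6, 242.6, 66.7]
tool_rot: [-0.0, 0.942, 0.337, -0.0]
ft_force: [-0.7, -0.1, -3.3]
width: 12.1
```

Call:
jog_arm --rows '[{"gripper": -1, "offset": [0, 0, 0.0003], "spin": 0}, {"gripper": -1, "offset": [0, 0, 0.0006], "spin": 0}, {"gripper": -1, "offset": [0, 0, 0.0006], "spin": 0}]'

```text
clock: 16.82
tcp_pos: [505.6, 242.7, 66.2]
tool_rot: [-0.0, 0.942, 0.337, 0.0]
ft_force: [-0.6, 0.5, -3.7]
width: 12.1
```

Call:
jog_arm --rows '[{"gripper": -1, "offset": [0, 0, 0.0003], "spin": 0}, {"gripper": -1, "offset": [0, 0, 0.0006], "spin": 0}, {"gripper": -1, "offset": [0, 0, 0.0006], "spin": 0}]'

```text
clock: 17.07
tcp_pos: [505.8, 242.7, 66.2]
tool_rot: [0.0, 0.942, 0.337, 0.0]
ft_force: [-1.7, -1.0, 4.0]
width: 12.2
```

There's contact at z=66.2. I'll ease off slightly and release, with low squeeze first.

Call:
jog_arm --rows '[{"gripper": -1, "offset": [0, 0, -0.0004], "spin": 0}, {"gripper": -1, "offset": [0, 0, -0.0004], "spin": 0}, {"gripper": -1, "offset": [0, 0, -0.0004], "spin": 0}]' --squeeze 20

```text
clock: 17.32
tcp_pos: [505.8, 242.7, 66.2]
tool_rot: [0.0, 0.942, 0.337, 0.0]
ft_force: [-0.8, -1.5, 2.0]
width: 12.5
```

Call:
jog_arm --rows '[{"gripper": -0.7, "offset": [0, 0, 0], "spin": 0}, {"gripper": -0.65, "offset": [0, 0, 0], "spin": 0}, {"gripper": -0.6, "offset": [0, 0, 0], "spin": 0}, {"gripper": -0.5, "offset": [0, 0, 0], "spin": 0}, {"gripper": -0.3, "offset": [0, 0, 0], "spin": 0}, {"gripper": -0.1, "offset": [0, 0, 0], "spin": 0}, {"gripper": 0.1, "offset": [0, 0, 0], "spin": 0}, {"gripper": 0.1, "offset": [0, 0, 0], "spin": 0}, {"gripper": 0.1, "offset": [0, 0, 0], "spin": 0}]'

```text
clock: 18.07
tcp_pos: [505.6, 242.6, 66.0]
tool_rot: [-0.0, 0.942, 0.337, 0.0]
ft_force: [0.5, 0.5, 0.1]
width: 46.9
```

```bash
python3 - <<'E'
from h import *
from workcell import camera
import cv2
go([505.6,242.5,66])
im=camera("side")
cv2.imwrite("pics/side7z.png",cv2.resize(im[300:420,250:380],None,fx=5,fy=4.5))
E
```

```text
tcp [505.6 242.6  66. ] ang 39.35 zaxis [ 0.  0. -1.] F [0.5 0.5 0.1] w 46.9 t 18.0667
offset m [-0.0001  0.0001 -0.    ] spin None
```

View pics/side7z.png

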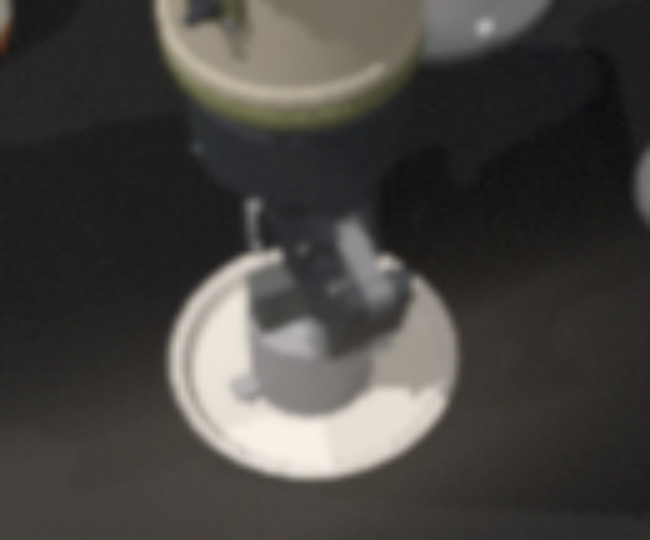

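The cap is released and standing, with no force on the tool. I'll retreat straight up, then back toward the start side so both cameras can see.

Call:
jog_arm --rows '[{"gripper": 0.1, "offset": [0, 0, -0.004], "spin": 0}, {"gripper": 0.1, "offset": [0, 0, -0.012], "spin": 0}, {"gripper": 0.1, "offset": [0, 0, -0.022], "spin": 0}, {"gripper": 0.1, "offset": [0, 0, -0.034], "spin": 0}, {"gripper": 0.1, "offset": [0, 0, -0.05], "spin": 0}, {"gripper": 0.1, "offset": [0, 0, -0.07], "spin": 0}, {"gripper": 0.1, "offset": [0, 0, -0.09], "spin": 0}, {"gripper": 0.1, "offset": [0, 0, -0.11], "spin": 0}, {"gripper": 0.1, "offset": [0, 0, -0.13], "spin": 0}, {"gripper": 0.1, "offset": [0, 0, -0.15], "spin": 0}, {"gripper": 0.1, "offset": [0, 0, -0.165], "spin": 0}, {"gripper": 0.1, "offset": [0, 0, -0.17], "spin": 0}, {"gripper": 0.1, "offset": [0, 0, -0.17], "spin": 0}]'

```text
clock: 19.2
tcp_pos: [506.8, 243.1, 239.1]
tool_rot: [-0.0, 0.942, 0.337, 0.002]
ft_force: [-0.0, 0.1, 0.2]
width: 47.1
```

```bash
python3 -c "
from h import *
go([400,-300,250])"
```

```text
tcp [506.8 243.1 239.1] ang 39.35 zaxis [ 0.0045  0.0017 -1.    ] F [-0.   0.1  0.2] w 47.1 t 19.2
offset m [-0.4268  0.3523 -0.0123] spin None
```

Call:
jog_arm --rows '[{"gripper": 0.1, "offset": [-0.01, 0.008, -0.01], "spin": 0}, {"gripper": 0.1, "offset": [-0.03, 0.025, -0.01], "spin": 0}, {"gripper": 0.1, "offset": [-0.055, 0.046, -0.01], "spin": 0}, {"gripper": 0.1, "offset": [-0.083, 0.069, -0.01], "spin": 0}, {"gripper": 0.1, "offset": [-0.111, 0.092, -0.01], "spin": 0}, {"gripper": 0.1, "offset": [-0.14, 0.116, -0.01], "spin": 0}, {"gripper": 0.1, "offset": [-0.169, 0.14, -0.01], "spin": 0}, {"gripper": 0.1, "offset": [-0.198, 0.164, -0.01], "spin": 0}, {"gripper": 0.1, "offset": [-0.227, 0.188, -0.01], "spin": 0}, {"gripper": 0.1, "offset": [-0.256, 0.212, -0.01], "spin": 0}, {"gripper": 0.1, "offset": [-0.285, 0.236, -0.01], "spin": 0}, {"gripper": 0.1, "offset": [-0.314, 0.26, -0.01], "spin": 0}, {"gripper": 0.1, "offset": [-0.343, 0.284, -0.01], "spin": 0}, {"gripper": 0.1, "offset": [-0.372, 0.308, -0.01], "spin": 0}, {"gripper": 0.1, "offset": [-0.4, 0.331, -0.01], "spin": 0}, {"gripper": 0.1, "offset": [-0.42, 0.347, -0.01], "spin": 0}, {"gripper": 0.1, "offset": [-0.426, 0.352, -0.01], "spin": 0}, {"gripper": 0.1, "offset": [-0.426, 0.352, -0.01], "spin": 0}, {"gripper": 0.1, "offset": [-0.426, 0.352, -0.01], "spin": 0}]'

```text
clock: 20.78
tcp_pos: [398.7, -299.2, 245.3]
tool_rot: [-0.001, 0.942, 0.336, -0.0]
ft_force: [0.6, -0.1, -0.5]
width: 46.8
```

```bash
python3 - <<'E'
from workcell import camera
import cv2
for n in("top","side"):cv2.imwrite(f"pics/{n}9.png",camera(n))
E
python3 st.py
```

```text
[ 399.46 -298.43  245.69] 39.41 [0.1 0.7 0.2] [0.05 0.02 0.04] 47.0 20.8833
```

View pics/top9.png

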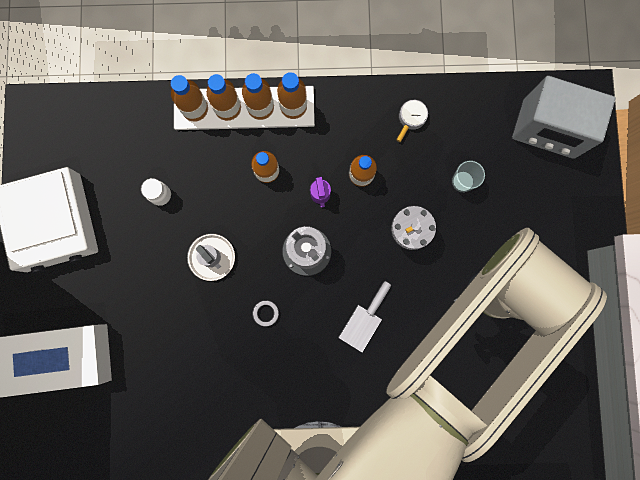

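View pics/side9.png

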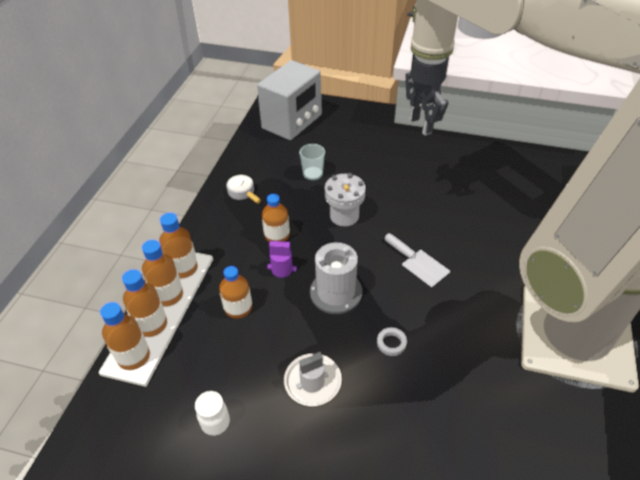

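The top view shows the cap upright in the dish at about (209,255), and the vessel is open at (306,250). Everything else sits where it started. I'll hand it in.

```bash
python3 -c "
from workcell import finish_job
print(finish_job())"
```

```text
the job is handed in; nothing more can be done
None
```

I opened the vessel and set its cap down upright in the white dish, then handed the job in at about 21 s of the 64 s allowed.

- **Push:** I gripped the bar and pushed the cap down about 17 mm, where a sharp rise in force marked the stop. The force briefly read 19.4 N there, just over the 13–18 N band. I eased it back to 13.8 N straight away, well below the 40 N limit.
- **Turn:** I turned the cap 58° anticlockwise with little torque. The force held between 12.7 and 15.6 N, with one reading just under 13 N that I corrected.
- **Lift:** The lugs came up through the slots with no more than about 5 N sideways. The cap weighed about 3.2 N.
- **Placing:** I set the cap down by feel with about 4 N on the tool, eased off and released it.

In the last pictures the cap stands upright near the middle of the dish and the vessel is open. To the eye, the other objects are where they started. The gripper is well clear, and the tool force reads about zero. I found no failed or conflicting checks.

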